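# Slip-angle test on a tilting bed

## Task

Do a slip-angle test: set the steel sled down gently on the tester's flat bed, in the wide lane and above the line scribed across it, and let go of it. Then take the bed by its cross bar and raise it with a light grip, just until the sled starts to slide by itself; stop there at once, before the small rubber-soled reference block in the narrow lane slides too, and hold that angle while the sled runs slowly down to the foot stop. Let go and leave the bed standing at that angle with the sled resting against the stop, and leave everything else on the bench alone.

Things in the scene. Friction and masses are not known exactly. Their poses are not given: they have to be found in the camera images.
- sled: steel slab 60 x 60 x 18 mm with an upright black grip fin on its top, 30 long (along the sled's x) x 12 thick (along its y), top of the fin 54 above the underside; about 0.25 kg (varies). Origin: centre of the underside, z up. It stands loose on the bench at the start
- reference: plain steel block 40 x 36 x 12 mm with a thin black rubber sole, 0.1 kg, lying at the start in the tester's narrow lane, its centre 162 mm up the lane from the foot stop. Its sole is a little grippier than the sled's, so it starts to slide some 2 to 4 degrees later than the sled and must stay put. Origin: centre of the underside
- tester: fixed slip-angle tester: grey base plate 270 x 190 x 12 mm with a hinged aluminium bed that has two lanes, wide for the sled, narrow for the reference block. Origin: on the bench under the wide lane's centre line, 150 mm from the hinge; x from the hinge end to the cross bar end, z up. A white dial (90 dia, top 95 above the bench) stands by the hinge, 60 to the +y side
- bed (a joint): tilt of the bed, rad: 0 level (start, lowest), grows as the cross bar is raised, stop at 0.9. Stiff friction hinge: raising takes some 6 to 10 N upward at the bar, and the bed stays where it is left. The sled begins to slide somewhere between 0.27 and 0.49 rad, different each time and not knowable beforehand; the further beyond, the faster it runs
- hinge (a point): point on the hinge axis on the bed's centre line, 50 mm above the bench; its axes are the tester's, the hinge axis runs along y
- foot (a point): point on the wide lane's surface at the middle of the foot stop's upper face: 18 mm from the hinge axis, 8 above it; moves with the bed; x up the slope to the cross bar, y across, z out of the surface. The lane runs from here 242 mm along x, y -42 to 42, rails 10 high; narrow lane y -98 to -48; stop 14 high. Scribed dark line at x = 127. A sled resting on the stop has its origin at x = 30
- bar (a point): middle of the round steel cross bar, 12 mm dia, 96 long along y, 315 mm from the hinge axis and 4 above it (54 above the bench when level); moves with the bed. It stands 49 mm clear of the bed's end on two side arms 76 mm apart (inside); nothing under it. It can turn between flat fingers that pinch it from above; a light pinch of 15 to 25 N carries it
- vial_a: amber glass vial with white cap, 28 dia x 50 mm (bystander). Origin: centre of the underside
- vial_b: amber glass vial with white cap, 28 dia x 50 mm (bystander). Origin: centre of the underside
- gauge: round brass dial gauge lying flat, 90 dia x 22, short stem mm (bystander). Origin: centre of the underside
- spanner: steel wrench lying flat on the bench (bystander). Origin at its underside
- beaker: clear beaker, 60 dia x 75 mm (bystander). Origin: centre of the underside
- penbox: flat green box, 140 x 35 x 22 mm (bystander). Origin: centre of the underside
- check_weight: brass knobbed weight, 40 dia x 62 mm (bystander). Origin: centre of the underside

How it is judged (in metres and radians):
On the way, in this order (a step that is already met when the one before it is completed fails the run):
1. the sled stands on the level bed, inside the rails and above the scribed line, let go of (x of sled in the frame of foot above 0 m and y of sled in the frame of foot between -0.03 and 0.03 m and z of sled in the frame of foot between -0.006 and 0.006 m and x of sled in the frame of foot above 0.145 m and value of joint bed below 0.03 rad and contact force between the fingers and sled below 0.2 N and linear speed of sled below 0.02 m/s), for 0.2 s.
2. the bed is tilted and the sled has slid away from there by itself (x of sled in the frame of foot between 0 and 0.125 m and y of sled in the frame of foot between -0.03 and 0.03 m and z of sled in the frame of foot between -0.006 and 0.006 m and value of joint bed above 0.2 rad).
3. the sled has come down to the foot stop on the tilted bed (x of sled in the frame of foot between 0 and 0.038 m and y of sled in the frame of foot between -0.03 and 0.03 m and z of sled in the frame of foot between -0.006 and 0.006 m and value of joint bed above 0.2 rad), for 0.2 s.
At the end, for the whole second after the job is handed in: the sled rests on the bed against the foot stop (origin within 38 mm of the stop's face, between the rails), still; the bed stands by itself, still tilted (over 0.2 rad) at the angle at which the sled slid; the reference block is still in its lane within 25 mm of its place (all of step 3 and x of reference in the frame of foot above 0.137 m and z of reference in the frame of foot below 0.006 m and linear speed of sled below 0.02 m/s and velocity of joint bed between -0.03 and 0.03 rad/s); the robot touches nothing.
It fails at once if once the sled has slid off its place the bed is tilted further or lowered (faster than 0.05 rad/s) (x of sled in the frame of foot between 0 and 0.12 m and y of sled in the frame of foot between -0.03 and 0.03 m and z of sled in the frame of foot between -0.006 and 0.006 m and value of joint bed above 0.1 rad and (velocity of joint bed above 0.05 rad/s or velocity of joint bed below -0.05 rad/s)).
It fails at once if the bed is tilted past the angle where the sled starts: the sled rushes down faster than 0.32 m/s, or the reference block is shifted down its lane by over 25 mm ((value of joint bed above 0.1 rad and linear speed of sled above 0.32 m/s) or x of reference in the frame of foot below 0.137 m).
It fails at once if the hand touches the sled while the bed is tilted (value of joint bed above 0.06 rad and contact force between any of the fingers, the arm and sled above 0.3 N).
It fails at once if rough handling: the bed gripped or strained with over 70 N in all (arm: 25 N), or the sled banged on it (120 N) or dropped onto it (free fall, 0.25 m/s) (contact force between the fingers and bed above 70 N or contact force between the arm and bed above 25 N or (value of joint bed below 0.05 rad and contact force between sled and bed above 120 N) or (value of joint bed below 0.05 rad and contact force between the fingers and sled below 0.5 N and x of sled in the frame of foot above 0 m and y of sled in the frame of foot between -0.03 and 0.03 m and z of sled in the frame of foot between 0.001 and 0.06 m and linear speed of sled above 0.25 m/s)).
It fails at once if a bystander is displaced by more than 20 mm (distance of any of vial_a, vial_b, gauge, spanner, beaker, penbox, check_weight from where it was at the start of the episode above 0.02 m).
It also fails if it takes over 70 s, if anything falls off the work surface, if the arm or the gripper's body presses on something with over 40 N, if the wrist force passes 120 N, or if a joint passes its speed limit or range.

## Robot

A 7-joint arm with a two-finger parallel gripper is mounted at the origin on the work surface. World frame = base frame: x ahead of the robot, y to its left, z up, the work surface at z = 0. Lengths are in mm, angles in rad, forces in N, time in s.
With the tool pointing down it reaches from about 400 to 925 mm from the base axis. Payload 4.1 kg.
Tool frame: the origin (TCP) lies on the centre line of the jaws, within the pads' length; the fingertips stand 11 mm ahead of it and the grasp point (between the pads) lies 8 mm behind it; z points along the fingers, y is the line along which they close (so a half turn about z gives the same grasp; the last joint's range is limited). The gripper opens to 85 mm and grips with 20 to 120 N. Pads are 22 mm wide; open, the fingers measure 114 mm over their backs; the gripper's body (76 mm by 85 mm) begins 54 mm behind the grasp point. The pads swing forward as they close: fully open they stand 13 mm farther back than shut.
Start: joints at [1.089, 0.398, 0.045, 1.537, -0.019, 1.207, -0.051], TCP at [242.826, -602.974, 242.347] pointing down, gripper open.
Joint ranges: [-2.82, 2.82], [-0.49, 2.23], [-1.37, 1.46], [0, 2.46], [-1.36, 4.5], [0.23, 2], [-2.94, 2.94]. Speed limits (rad/s): [2.57, 2.57, 3.14, 3.14, 3.14, 3.14, 3.14].

## Interface

Orientations are given as a unit quaternion [x, y, z, w].
In Python, from workcell import * gives the robot as it stands.
- The arm moves only by the tool apply_moves, never from a script. Its argument "increments" is a list that holds one entry, the list of rows, each a list of 7 numbers: the shift along the tool's x, y, z in mm, then the turn, a rotation vector about the tool's x, y, z in rad, then the opening, from 0 (shut) to 1 (fully open). In form: [[[x, y, z, ax, ay, az, hand], ...]]. A call has 1 to 12 rows; each row shifts and turns the commanded pose from where the row before left it, along the tool's axes as they then stand; what a row does not reach is not made up. A row lasts 1/10 s, in which the tool goes at most 50 mm and 8.59 degrees, less where a joint would pass 70% of its speed; a pose out of reach is approached as far as the arm can. A call is refused whole if a number of a shift passes 50 or a number of a turn 0.15, either way. A call with a gripper value outside its range is refused whole. The fingers move at their own pace and stop on an object; "newtons" is the grip in N (left out, the last holds). Time passes only in rows, so rows that do not move let the fingers close. It gives the time, the measured TCP pose, the force, the opening and the grip force at its end, in the units of the state.
- get_state(): the state, without advancing time (a new reading comes with each control period).
- read_camera(name): name is "scene" or "top" or "wrist"; returns (picture, depth): 400x640x3 uint8, red, green, blue; 400x640 float32, mm along the optical axis (not along the pixel's ray), 0 where there is no reading.
- camera_model(name): a dict with "fx", "fy", "cx", "cy" (pixels), "R" (3x3) and "t" (3): a world point X has camera coordinates R X + t; the wrist camera has in their place "mount" (4x4, takes a point from camera to tool coordinates, whose origin is the TCP and whose axes are the flange's). Camera axes: x right, y down, z forward; pixel columns grow to the right and rows downward; lengths in mm; the calibration is good to about 2 mm. A picture is of the moment at which its call begins: read the wrist's pose just before it. camera_model takes no time and is no camera call.
- job_done(): hands the job in; it is judged then, once.
Trained networks look in the newest picture that a camera, given by its name, has taken for a name from the list of things; names that differ only in an ending like _2 or _b are one class to them, and where a whole thing is asked for, a point or a joint stands for the part that bears it (a point fixed in the world has none). Each returns a list of dicts, best first, with "conf" (0 to 1); they miss things now and then, are a little off and sometimes report something else, mostly with a low value. They report only what shows in the picture. A call takes as long as a camera call.
- regions_of(name, camera): "mask" (400x640 bool, what is visible of it) and "extent" ([centre column, centre row, width, height] in pixels, round what is visible of it).
- mark_of(name, camera): "uv" ([column, row] in pixels: a listed point, or the origin of a listed thing).
The state is a dict: "clock": time; "q": joint angles; "dq": joint speeds; "tau": joint torques, N m; "ee_pos": TCP position; "tool_rot": TCP orientation; "ft_force": force on the tool from outside, world axes, zero at the start; "moment": the same for the moment, N m; "width": finger opening in mm; "grasp_force": force on a finger pad.
Only numpy, scipy, OpenCV 4.12 (cv2) and the standard library are available. Lean on these libraries where they do the work, as an engineer would, in place of code of your own. Each camera call takes 0.05 s, during which the arm holds its last target. There are 200 camera calls.

## Working session

There is one attempt and no reset: what is moved stays moved. The work goes in short steps, Python scripts to look and compute and a tool call to move; the robot and the scene stay as the last step left them, time stands still between calls to the robot, and variables do not carry over. Pictures are saved under pics/ and viewed, at most 10 in all, crops included, and the job is handed in when it is done.

Besides the shell and the picture viewer there is one more tool, called after "Call:" as name([rows], argument=value, ...), one row to a line, values as JSON. apply_moves: Moves the arm, as the interface text tells. Its arguments: {"type":"object","properties":{"increments":{"type":"array","items":{"type":"array","items":{"type":"array","items":{"type":"number"}}}},"newtons":{"type":"number"}},"required":["increments"]}

```bash
mkdir -p pics; ls; cat > h.py <<'E'
from workcell import *
import numpy as np, cv2
from scipy.spatial.transform import Rotation as Rt
def cloud(cam,depth):
    m=camera_model(cam); v,u=np.mgrid[0:400,0:640]
    P=np.stack([(u-m['cx'])/m['fx']*depth,(v-m['cy'])/m['fy']*depth,depth],-1)
    if 'mount' in m:
        s=get_state(); M=np.array(m['mount']); P=P@M[:3,:3].T+M[:3,3]
        return P@Rt.from_quat(s['tool_rot']).as_matrix().T+np.array(s['ee_pos'])
    return (P-np.array(m['t']))@np.array(m['R'])
def save(img,n): cv2.imwrite(f'pics/{n}.png',img[...,::-1])
E
python3 - <<'E'
from h import *
s=get_state(); print(s)
for c in ['scene','top']:
    im,d=read_camera(c); save(im,c+'0'); C=cloud(c,d)
    np.savez(c+'0.npz',im=im,d=d,C=C)
    for n in ['sled','reference','tester','bed','beaker','penbox','check_weight','vial_a','gauge','spanner']:
        for r in regions_of(n,c)[:2]:
            k=r['mask']&(d>0); p=C[k]
            print(c,n,round(r['conf'],2),np.round(r['extent']),np.round(np.median(p,0)),p.min(0).round(),p.max(0).round())
    for n in ['sled','reference','foot','bar','hinge']:
        for r in mark_of(n,c)[:1]:
            u,v=np.round(r['uv']).astype(int); print(c,'mark',n,round(r['conf'],2),r['uv'],C[min(v,399),min(u,639)].round())
E
```

```text
pics
{'clock': 0.0, 'q': array([ 1.08901643,  0.3991698 ,  0.04502158,  1.53791095, -0.01871812,
        1.2068751 , -0.05068378]), 'dq': array([ 0.00068779,  0.00261386, -0.00029683,  0.00095642,  0.00061555,
        0.00096127, -0.00265141]), 'tau': array([-4.68453818e-04, -4.75123000e+01,  1.36494398e+00, -2.54222631e+01,
        1.16003322e-02,  9.40761500e-03, -5.10694719e-06]), 'ee_pos': array([ 242.57614122, -602.37025916,  241.26375671]), 'tool_rot': array([ 9.81727703e-01,  1.90288662e-01, -2.39404565e-04, -9.40870006e-04]), 'ft_force': array([ 0.06207095, -0.19197753,  0.33360577]), 'moment': array([-0.02606327,  0.0001315 ,  0.02216136]), 'grasp_force': 0.0, 'width': 85.70694925032792}
scene sled 0.9 [203. 274.  35.  36.] [ 477. -317.   16.] [ 393. -346.   -5.] [ 502. -270.   55.]
scene reference 0.67 [355. 197.  22.  14.] [589.  59.  67.] [566.  41.  55.] [605.  87.  72.]
scene tester 0.87 [320. 214. 135. 104.] [554. -37.  55.] [ 372. -155.   -7.] [640. 274.  94.]
scene bed 0.93 [325. 200. 116.  79.] [537.   6.  57.] [ 389. -118.   -7.] [621. 295.  74.]
scene beaker 0.62 
[... 1697 characters left out ...]
  14.  11.] [690. 326.  45.] [675. 314.  -3.] [712. 344.  69.]
top check_weight 0.32 [219. 263.  22.  40.] [319. 338.  22.] [250. 297.  -1.] [385. 380.  33.]
top vial_a 0.4 [436. 266.   8.   7.] [ 318. -351.   33.] [ 305. -367.    3.] [ 330. -341.   55.]
top gauge 0.84 [308. 125.  25.  29.] [765.  58.  23.] [720.  18.  -8.] [820. 105.  33.]
top spanner 0.52 [200. 217.  27.  46.] [459. 407.   8.] [387. 358.  -3.] [539. 452.  20.]
top mark sled 0.68 [417.8, 216.9] [ 451.   15. 1535.]
top mark reference 0.69 [436.4, 266.7] [ 313. -357.   48.]
top mark foot 0.79 [355.2, 206.3] [501. -98.  71.]
top mark bar 0.8 [258.1, 201.5] [509. 208.  56.]
top mark hinge 0.72 [355.7, 207.5] [ 494. -101.   76.]
```

```bash
python3 - <<'E'
import cv2,numpy as np
a=cv2.imread('pics/top0.png')[100:300,180:460]; a=cv2.resize(a,None,fx=2.8,fy=2.8,interpolation=2)
cv2.imwrite('pics/top0c.png',a)
a=cv2.imread('pics/scene0.png')[120:330,130:450]; a=cv2.resize(a,None,fx=2.5,fy=2.5,interpolation=2)
cv2.imwrite('pics/scene0c.png',a)
E
```

```text
(no output)
```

View pics/top0c.png

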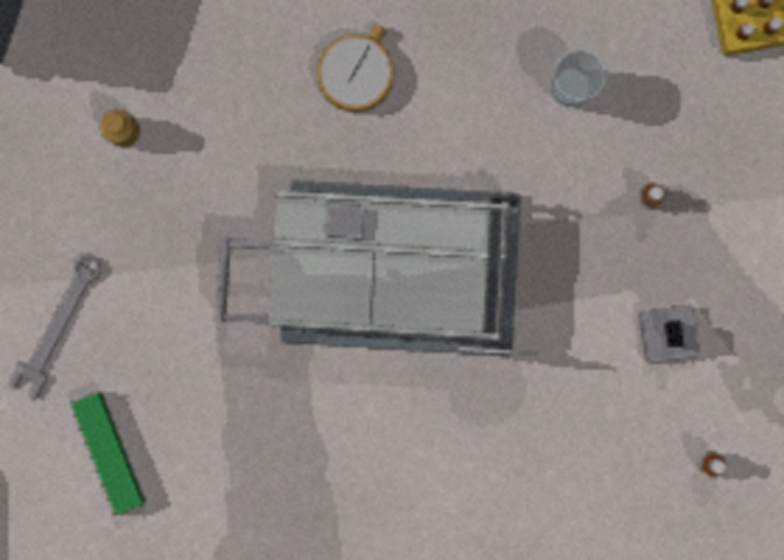

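View pics/scene0c.png

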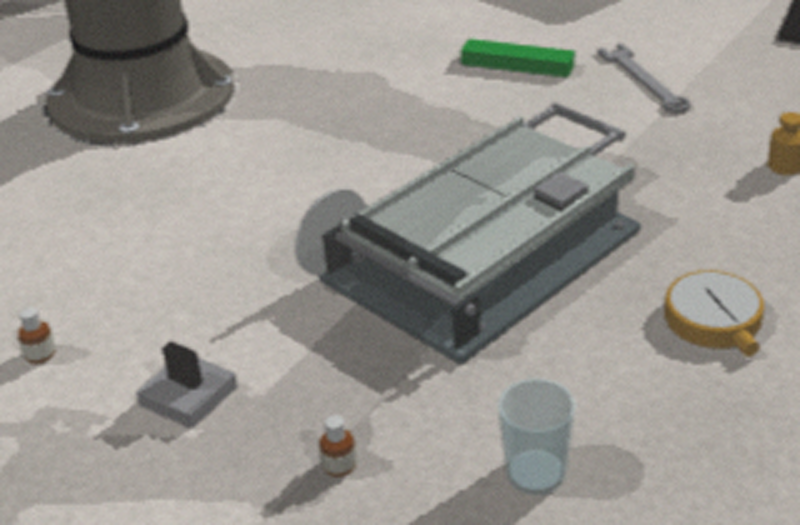

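```bash
cat >> h.py <<'E'
def onplane(cam,uv,z):
    m=camera_model(cam); r=np.array([(uv[0]-m['cx'])/m['fx'],(uv[1]-m['cy'])/m['fy'],1.])
    if 'mount' in m:
        s=get_state(); M=np.array(m['mount']); A=Rt.from_quat(s['tool_rot']).as_matrix()
        o=A@M[:3,3]+np.array(s['ee_pos']); w=A@M[:3,:3]@r
    else:
        R=np.array(m['R']); o=-R.T@np.array(m['t']); w=R.T@r
    return o+w*(z-o[2])/w[2]
E
python3 - <<'E'
from h import *
for cam,uvs in {'top':{'foot':(355.2,206.3,58),'bar':(258.1,201.5,54),'hinge':(355.7,207.5,50),'sledfin':(180+675/2.8,100+334/2.8,54)},'scene':{'foot':(283.2,214.5,58),'bar':(364.1,170.3,54),'hinge':(283.7,223.4,50),'sled':(207.5,277.8,0)}}.items():
    for n,(u,v,z) in uvs.items(): print(cam,n,onplane(cam,(u,v),z).round(1))
D=np.load('top0.npz'); im,d,C=D['im'],D['d'],D['C']
for n,lo,hi in [('sled',10,26)]:
    pass
k=(C[...,2]>8)&(C[...,2]<30)&(abs(C[...,0]-464)<50)&(abs(C[...,1]+305)<50)
print('sled',cv2.minAreaRect(C[k][:,:2].astype(np.float32)))
k=(im.max(-1)<50)&(abs(C[...,0]-464)<60)&(abs(C[...,1]+305)<60)&(C[...,2]>35); print('fin',k.sum(),C[k].mean(0),cv2.minAreaRect(C[k][:,:2].astype(np.float32)))
k=(C[...,2]>50)&(C[...,2]<75)&(abs(C[...,0]-520)<110)&(C[...,1]>-90)&(C[...,1]<155)
r=cv2.minAreaRect(C[k][:,:2].astype(np.float32));print('bed',r)
k=(C[...,2]>35)&(C[...,2]<75)&(abs(C[...,0]-510)<80)&(C[...,1]>190)&(C[...,1]<230);r=cv2.minAreaRect(C[k][:,:2].astype(np.float32));print('bar',r)
m=camera_model('wrist');print(np.array(m['mount']).round(3),m['fx'],m['cx'],m['cy'])
E
```

```text
top foot [500.3 -99.8  58. ]
top bar [511.  208.3  54. ]
top hinge [ 496.8 -102.    50. ]
top sledfin [ 462.6 -308.    54. ]
scene foot [496.4 -93.9  58. ]
scene bar [525.3 190.7  54. ]
scene hinge [ 513.4 -111.    50. ]
scene sled [ 469.1 -307.8    0. ]
sled ((464.6619873046875, -302.85931396484375), (88.51814270019531, 72.83465576171875), 79.80862426757812)
fin 43 [ 463.70302337 -307.38969763   52.53691064] ((463.6651306152344, -308.0113525390625), (25.857561111450195, 12.370203971862793), 3.0841472148895264)
bed ((529.8270263671875, 31.446929931640625), (249.02218627929688, 168.30743408203125), 87.17151641845703)
bar ((517.3818969726562, 201.76309204101562), (92.22466278076172, 19.597766876220703), 1.0944067239761353)
[[-1.00000e-03 -9.55000e-01 -2.96000e-01  7.43120e+01]
 [ 1.00000e+00 -1.00000e-03 -0.00000e+00 -5.52000e-01]
 [-0.00000e+00 -2.96000e-01  9.55000e-01 -1.31905e+02]
 [ 0.00000e+00  0.00000e+00  0.00000e+00  1.00000e+00]] 289.5944924174517 319.0523016338727 197.80810733010713
```

Call:
apply_moves([
  [[0,0,0,0,0,0.111,1],[0,0,0,0,0,0.111,1],[0,0,0,0,0,0.111,1],[30,-36,5,0,0,0,1],[30,-36,5,0,0,0,1],[30,-36,5,0,0,0,1],[30,-36,5,0,0,0,1],[30,-36,5,0,0,0,1],[30,-36,5,0,0,0,1],[30,-36,5,0,0,0,1],[26,-30,5,0,0,0,1],[0,0,0,0,0,0,1]],
])

```text
clock: 2.8
ee_pos: [468.9, -302.5, 201.9]
tool_rot: [1.0, 0.031, 0.001, -0.002]
ft_force: [1.2, 0.0, -0.7]
width: 85.1
grasp_force: 0.0
```

```bash
python3 - <<'E'
from h import *
s=get_state(); print(s['clock'],s['ee_pos'].round(1),Rt.from_quat(s['tool_rot']).as_matrix().round(3).tolist())
im,d=read_camera('wrist'); save(im,'w1'); C=cloud('wrist',d); np.savez('w1.npz',im=im,d=d,C=C)
k=(C[...,2]>45)&(C[...,2]<62)&(abs(C[...,0]-464)<50)&(abs(C[...,1]+308)<50)&(im.max(-1)<80)
print('fin',k.sum(),np.median(C[k],0),cv2.minAreaRect(C[k][:,:2].astype(np.float32)))
k=(C[...,2]>10)&(C[...,2]<30)&(abs(C[...,0]-464)<60)&(abs(C[...,1]+308)<60)
print('slab',k.sum(),np.median(C[k],0),cv2.minAreaRect(C[k][:,:2].astype(np.float32)))
E
```

```text
2.8 [ 468.9 -302.5  201.9] [[0.998, 0.061, 0.002], [0.061, -0.998, 0.004], [0.002, -0.004, -1.0]]
fin 349 [ 462.33194408 -313.26072995   54.19500245] ((460.6509094238281, -313.5244140625), (30.248958587646484, 11.88468074798584), 8.438124656677246)
slab 2388 [ 465.19640526 -312.16433587   18.36930863] ((460.72393798828125, -313.6568603515625), (60.10894775390625, 59.975521087646484), 8.533440589904785)
```

View pics/w1.png

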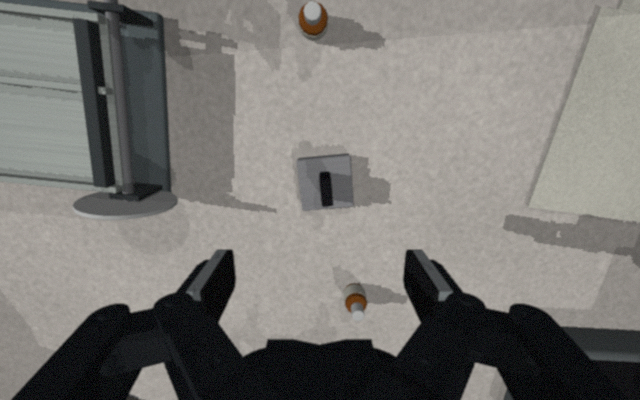

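Call:
apply_moves([
  [[-9.7,9.8,10,0,0,-0.087,1],[0,0,30,0,0,0,1],[0,0,30,0,0,0,1],[0,0,30,0,0,0,1],[0,0,30,0,0,0,1],[0,0,20,0,0,0,1],[0,0,10,0,0,0,1],[0,0,6,0,0,0,1],[0,0,0,0,0,0,1]],
])

```text
clock: 3.75
ee_pos: [455.0, -320.6, 36.3]
tool_rot: [0.998, 0.068, -0.0, 0.0]
ft_force: [0.2, -0.2, 0.5]
width: 85.5
grasp_force: 0.0
```

```bash
python3 - <<'E'
from h import *
D=np.load('w1.npz'); im,C=D['im'],D['C']
k=(C[...,2]>50)&(C[...,2]<66)&(C[...,1]>-130)&(abs(C[...,0]-520)<110)
P=C[k];print(k.sum(),P.min(0),P.max(0))
E
```

```text
18170 [ 439.01623627 -129.98390913   50.00863508] [618.3298335    5.75303384  65.99883594]
```

Call:
apply_moves([
  [[6.6,-6.2,0,0,0,-0.012,1],[0,0,0,0,0,0,1],[0,0,0,0,0,0,1]],
])

```text
clock: 4.05
ee_pos: [462.0, -312.6, 37.2]
tool_rot: [0.997, 0.075, 0.001, 0.0]
ft_force: [-0.8, 0.7, 0.2]
width: 85.4
grasp_force: 0.0
```

Call:
apply_moves([
  [[0,0,0,0,0,0,0],[0,0,0,0,0,0,0],[0,0,0,0,0,0,0],[0,0,0,0,0,0,0],[0,0,0,0,0,0,0],[0,0,0,0,0,0,0],[0,0,0,0,0,0,0]],
], newtons=40)

```text
clock: 4.75
ee_pos: [461.1, -312.8, 36.4]
tool_rot: [0.997, 0.074, 0.0, 0.0]
ft_force: [-0.2, -0.5, 0.8]
width: 11.2
grasp_force: 39.7
```

Call:
apply_moves([
  [[0,0,-10,0,0,0,0],[0,0,-30,0,0,0,0],[0,0,-40,0,0,0,0],[0,0,-40,0,0,0.095,0],[0,0,-40,0,0,0.095,0],[0,0,0,0,0,0,0]],
])

```text
clock: 5.35
ee_pos: [464.3, -315.0, 202.9]
tool_rot: [1.0, -0.021, 0.005, 0.003]
ft_force: [1.0, -1.0, -1.8]
width: 11.5
grasp_force: 39.4
```

Call:
apply_moves([
  [[2,-20,0,0,0,0,0],[3,-40,0,0,0,0,0],[3,-40,0,0,0,0,0],[3,-40,0,0,0,0,0],[3,-40,0,0,0,0,0],[3,-40,0,0,0,0,0],[3,-40,0,0,0,0,0],[3,-40,0,0,0,0,0],[3,-40,0,0,0,0,0],[2,-27,0,0,0,0,0],[2,-20,0,0,0,0,0],[0,0,0,0,0,0,0]],
])

```text
clock: 6.55
ee_pos: [506.0, 76.5, 195.5]
tool_rot: [1.0, -0.017, -0.001, -0.001]
ft_force: [-0.0, 0.3, -2.1]
width: 11.4
grasp_force: 39.5
```

Call:
apply_moves([
  [[0,0,0,0,0,0,0],[0,0,0,0,0,0,0]],
])

```text
clock: 6.75
ee_pos: [506.3, 70.8, 195.7]
tool_rot: [1.0, -0.021, -0.001, 0.001]
ft_force: [-0.4, -0.9, -2.9]
width: 11.7
grasp_force: 39.5
```

```bash
python3 - <<'E'
from h import *
s=get_state(); print(s['clock'],s['ee_pos'].round(1),s['width'],Rt.from_quat(s['tool_rot']).as_matrix().round(3).tolist())
im,d=read_camera('wrist'); save(im,'w2'); C=cloud('wrist',d); np.savez('w2.npz',im=im,d=d,C=C)
for n,z in [('foot',58),('bar',54),('reference',61),('hinge',50)]:
    for r in mark_of(n,'wrist')[:1]: print(n,r['conf'],r['uv'],onplane('wrist',r['uv'],z).round(1))
k=(C[...,2]>52)&(C[...,2]<64)&(C[...,1]>-60)&(C[...,1]<140)&(C[...,0]<620)&(C[...,0]>430)
print(C[k].min(0),C[k].max(0),np.median(C[k],0))
k=(C[...,2]>45)&(C[...,2]<70)&(C[...,1]>190)&(C[...,1]<230)&(abs(C[...,0]-515)<70)
print('bar',k.sum(),np.median(C[k],0),cv2.minAreaRect(C[k][:,:2].astype(np.float32)))
E
```

```text
6.75 [506.3  70.8 195.7] 11.660428796879945 [[0.999, -0.043, -0.001], [-0.043, -0.999, -0.001], [-0.001, 0.001, -1.0]]
foot 0.8 [485.3, 183.3] [504.7 -89.   58. ]
bar 0.59 [181.8, 183.1] [516.9 204.6  54. ]
reference 0.95 [323.4, 103.7] [584.4  64.3  61. ]
hinge 0.65 [502.9, 181.2] [ 504.2 -110.    50. ]
[461.22693989 -59.98991027  55.2168299 ] [611.28017435 139.98891519  63.99518704] [546.70459739  18.27155368  58.37061252]
bar 1447 [519.01759776 201.45506869  59.0137906 ] ((516.2918090820312, 200.488525390625), (21.314279556274414, 95.81640625), 89.49165344238281)
```

View pics/w2.png

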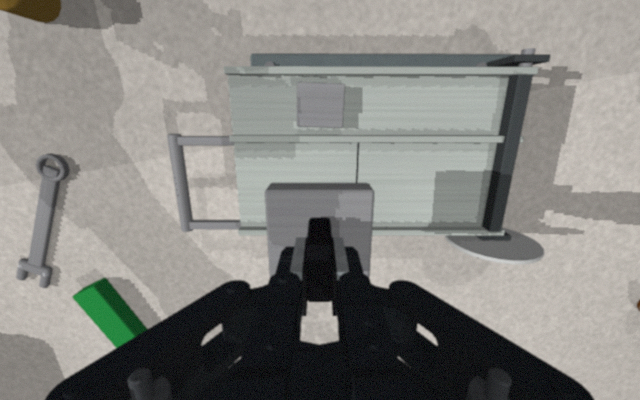

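```bash
python3 - <<'E'
from h import *
D=np.load('w2.npz'); im,C=D['im'],D['C']
k=(C[...,2]>65)&(C[...,2]<71.5)&(C[...,1]>-70)&(C[...,1]<135)&((C[...,1]<30)|(C[...,0]>535))
for a,b in [(440,490),(530,568),(590,630)]:
    m=k&(C[...,0]>a)&(C[...,0]<b); P=C[m]
    if m.sum()>20: 
        f=np.polyfit(P[:,1],P[:,0],1); print(a,m.sum(),'slope',f.round(4),'x at y=70',np.polyval(f,70).round(1),'std',np.std(P[:,0]-np.polyval(f,P[:,1])).round(2))
g=im.mean(-1)
for v in (150,160,170): 
    u=345+np.argmin(g[v,345:370]); print('line',onplane('wrist',(u,v),58).round(1))
    row=C[v,:,2]; us=np.where((row>62)&(C[v,:,1]<-60)&(C[v,:,1]>-110))[0]; print('stop u',us.min(),us.max(),C[v,us.min()].round(1),C[v,us.max()].round(1))
    b=[onplane('wrist',(u,v),58)[1].round(1) for u in np.where(g[v,170:200]<130)[0]+170]; print(b)
E
```

```text
440 603 slope [8.840000e-02 4.629985e+02] x at y=70 469.2 std 3.8
530 1788 slope [5.350000e-02 5.528688e+02] x at y=70 556.6 std 3.5
590 2703 slope [1.250000e-02 6.054811e+02] x at y=70 606.4 std 6.56
line [542.3  34.9  58. ]
stop u 498 517 [536.9 -93.8  63. ] [ 537.5 -105.4   71.5]
[np.float64(203.9), np.float64(202.9), np.float64(202.0), np.float64(201.1), np.float64(200.1), np.float64(199.2), np.float64(198.3), np.float64(197.4)]
line [532.9  35.   58. ]
stop u 496 515 [527.7 -93.2  63.1] [ 528.8 -104.5   72.3]
[np.float64(204.7), np.float64(203.8), np.float64(202.8), np.float64(201.9), np.float64(200.9), np.float64(200.0), np.float64(199.1), np.float64(198.1), np.float64(197.2)]
line [523.4  35.   58. ]
stop u 495 513 [518.7 -92.8  64.3] [ 519.9 -103.8   72.7]
[np.float64(204.6), np.float64(203.7), np.float64(202.7), np.float64(201.8), np.float64(200.8), np.float64(199.9), np.float64(198.9), np.float64(198.0)]
```

Call:
apply_moves([
  [[5.9,-7.5,10,0,0,0,0],[0,0,20,0,0,0,0],[0,0,20,0,0,0,0],[0,0,20,0,0,0,0],[0,0,14,0,0,0,0],[0,0,8,0,0,0,0],[0,0,3,0,0,0,0],[0,0,2,0,0,0,0],[0,0,0,0,0,0,0],[0,0,0,0,0,0,0]],
])

```text
clock: 8.0
ee_pos: [513.7, 80.0, 100.0]
tool_rot: [1.0, -0.021, 0.001, -0.0]
ft_force: [0.5, 0.3, -1.9]
width: 11.4
grasp_force: 39.4
```

Call:
apply_moves([
  [[-1,2,2,0,0,0,0],[0,0,1.5,0,0,0,0],[0,0,0,0,0,0,0]],
])

```text
clock: 8.3
ee_pos: [511.8, 77.7, 95.7]
tool_rot: [1.0, -0.021, -0.0, 0.0]
ft_force: [-0.4, -0.9, -2.2]
width: 11.2
grasp_force: 39.5
```

Call:
apply_moves([
  [[0,0,1,0,0,0,0],[0,0,0,0,0,0,0]],
])

```text
clock: 8.5
ee_pos: [511.9, 78.0, 94.7]
tool_rot: [1.0, -0.021, -0.0, 0.0]
ft_force: [-0.6, 0.1, -2.4]
width: 11.3
grasp_force: 39.5
```

Not yet in contact (still about −2.4 N); lower in 1 mm steps.

Call:
apply_moves([
  [[0,0,1,0,0,0,0],[0,0,0,0,0,0,0]],
])

```text
clock: 8.7
ee_pos: [512.2, 78.0, 94.3]
tool_rot: [1.0, -0.021, 0.0, 0.0]
ft_force: [-2.1, -0.0, 3.3]
width: 11.2
grasp_force: 40.2
```

Call:
apply_moves([
  [[0,0,1,0,0,0,0],[0,0,0,0,0,0,0]],
])

```text
clock: 8.9
ee_pos: [512.2, 78.0, 94.3]
tool_rot: [1.0, -0.021, 0.0, 0.0]
ft_force: [-4.4, 0.1, 10.4]
width: 11.5
grasp_force: 41.4
```

Contact. Release (with the small pre-load eased off), then rise.

Call:
apply_moves([
  [[0,0,-1,0,0,0,0],[0,0,0,0,0,0,1],[0,0,0,0,0,0,1],[0,0,0,0,0,0,1],[0,0,0,0,0,0,1],[0,0,0,0,0,0,1],[0,0,-10,0,0,0,1],[0,0,-20,0,0,0,1],[0,0,-30,0,0,0,1],[0,0,-30,0,0,0,1],[0,0,0,0,0,0,1],[0,0,0,0,0,0,1]],
])

```text
clock: 10.1
ee_pos: [512.5, 78.0, 184.9]
tool_rot: [1.0, -0.021, 0.001, -0.0]
ft_force: [0.8, 0.5, -0.3]
width: 85.1
grasp_force: 0.0
```

```bash
python3 - <<'E'
from h import *
s=get_state(); print(s['clock'],s['ee_pos'].round(1),s['width'])
im,d=read_camera('wrist'); save(im,'w3'); C=cloud('wrist',d); np.savez('w3.npz',im=im,d=d,C=C)
k=(C[...,2]>72.5)&(C[...,2]<82)&(abs(C[...,0]-512)<45)&(abs(C[...,1]-78)<50)
print('slab',k.sum(),np.median(C[k],0),cv2.minAreaRect(C[k][:,:2].astype(np.float32)))
k=(C[...,2]>45)&(C[...,2]<70)&(C[...,1]>190)&(C[...,1]<230)&(abs(C[...,0]-515)<70)
print('bar',k.sum(),np.median(C[k],0),cv2.minAreaRect(C[k][:,:2].astype(np.float32)))
for n,z in [('bar',54),('foot',58)]:
    for r in mark_of(n,'wrist')[:1]: print(n,r['conf'],onplane('wrist',r['uv'],z).round(1))
E
```

```text
10.1 [512.5  78.  184.9] 85.09186027179852
slab 3798 [518.71728176  76.27172753  74.95790335] ((514.089599609375, 77.246337890625), (60.072330474853516, 59.971290588378906), 87.60954284667969)
bar 1524 [517.73800615 201.27122078  57.59286212] ((514.7396240234375, 200.6786651611328), (96.29850769042969, 21.19001579284668), 0.09388839453458786)
bar 0.6 [582.2  64.   54. ]
foot 0.95 [502.9 -90.6  58. ]
```

View pics/w3.png

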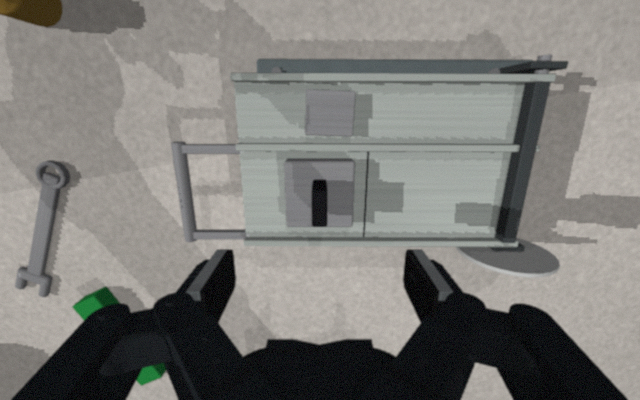

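Call:
apply_moves([
  [[0,-20,0,0,0,0,0.45],[0,-30,0,0,0,0,0.45],[-0.8,-30,0,0,0,0,0.45],[-1,-30,0,0,0,0,0.45],[0,-14,10,0,0,0,0.45],[0,0,25,0,0,0,0.45],[0,0,25,0,0,0,0.45],[0,0,10,0,0,0,0.45],[0,0,0,0,0,0,0.45],[0,0,0,0,0,0,0.45]],
], newtons=20)

```text
clock: 11.25
ee_pos: [515.6, 202.0, 114.1]
tool_rot: [1.0, -0.021, 0.0, -0.0]
ft_force: [-0.2, 0.4, 0.4]
width: 38.8
grasp_force: 0.0
```

```bash
python3 - <<'E'
from h import *
s=get_state(); print(s['clock'],s['ee_pos'].round(1),s['width'])
im,d=read_camera('wrist'); save(im,'w4'); C=cloud('wrist',d); np.savez('w4.npz',im=im,d=d,C=C)
k=(C[...,2]>54)&(C[...,2]<65)&(C[...,1]>185)&(C[...,1]<220)&(abs(C[...,0]-515)<60)
print('bar',k.sum(),np.median(C[k],0),cv2.minAreaRect(C[k][:,:2].astype(np.float32)))
E
```

```text
11.25 [515.6 202.  114.1] 38.828266186021395
bar 2703 [522.07621398 203.15800891  59.43603058] ((515.8115234375, 197.22891235351562), (27.04665184020996, 96.70230102539062), 87.77473449707031)
```

View pics/w4.png

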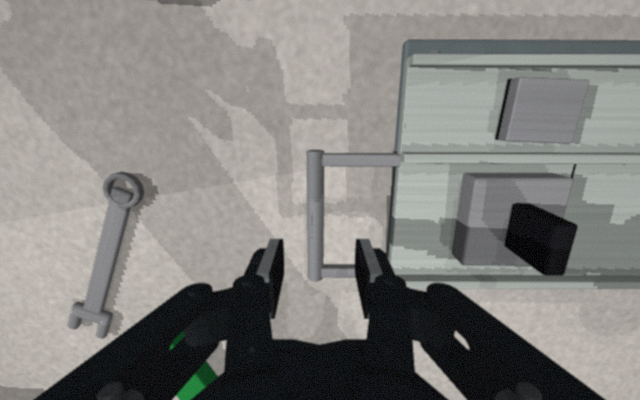

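Call:
apply_moves([
  [[0,-1,20,0,0,0,0.45],[0,0,20,0,0,0,0.45],[0,0,18,0,0,0,0.45],[0,0,9,0,0,0,0.45],[0,0,0,0,0,0,0.45],[0,0,0,0,0,0,0]],
], newtons=20)

```text
clock: 11.9
ee_pos: [516.2, 203.2, 47.8]
tool_rot: [1.0, -0.021, 0.001, -0.0]
ft_force: [-0.7, -0.1, -0.2]
width: 25.4
grasp_force: 0.0
```

Call:
apply_moves([
  [[0,0,0,0,0,0,0],[0,0,0,0,0,0,0],[0,0,0,0,0,0,0]],
])

```text
clock: 12.2
ee_pos: [516.4, 204.8, 48.1]
tool_rot: [1.0, -0.02, 0.001, -0.001]
ft_force: [1.6, 3.8, 3.5]
width: 11.1
grasp_force: 22.0
```

Call:
apply_moves([
  [[0,-0.8,-4,0,0,0,0],[0,0.3,-8,0,0,0,0],[0,0.4,-6.5,0,0,0,0],[0,0.5,-6.5,0,0,0,0],[0,0.6,-6.5,0,0,0,0],[0,0.8,-6,0,0,0,0],[0,0,0,0,0,0,0]],
], newtons=22)

```text
clock: 12.9
ee_pos: [516.2, 202.2, 84.9]
tool_rot: [1.0, -0.021, 0.001, -0.001]
ft_force: [1.0, 4.2, -0.0]
width: 10.8
grasp_force: 22.1
```

```bash
cat >> h.py <<'E'
HY=-110.; HZ=50.
def look(tag):
    s=get_state(); p=s['ee_pos']; im,d=read_camera('wrist'); C=cloud('wrist',d)
    th=np.arctan2(p[2]+8-HZ,p[1]-HY)-.0127
    # bed frame coords: rotate points about hinge (tester yaw 87.5deg)
    a=np.deg2rad(87.5); ex=np.array([np.cos(a),np.sin(a),0]); ey=np.array([-np.sin(a),np.cos(a),0])
    O=np.array([504.,HY,HZ]); Q=C-O; X=Q@ex; Y=Q@ey; Z=Q[...,2]
    x=X*np.cos(th)+Z*np.sin(th)-18; z=-X*np.sin(th)+Z*np.cos(th)-8
    ok=(C!=0).any(-1)&(d>0)
    bed=ok&(abs(Y)<40)&(x>195)&(x<235); zz=np.median(z[bed]) if bed.any() else np.nan
    # refine tilt from the surface of the lane
    b=ok&(Y<40)&(Y>-95)&(x>40)&(x<238)&(abs(z)<9)
    f=np.polyfit(x[b],z[b],1) if b.sum()>500 else [np.nan]*2
    k=ok&(abs(Y)<42)&(x<225)&(x>0)&(z>15)&(z<22); r=ok&(Y<-50)&(Y>-96)&(x>60)&(x<235)&(z>9.5)&(z<17)
    g=lambda m:[m.sum(),*np.round(np.percentile(x[m],[2,50,98]),1)] if m.sum()>20 else None
    F=s['ft_force'].round(1)
    print(tag,'t',round(s['clock'],2),'th',round(th,4),'dth',np.round(f[0],4),'z0',np.round(zz,1),'sled',g(k),'ref',g(r),'F',F,'grip',round(s['grasp_force'],1),'w',round(s['width'],1),p.round(1))
    np.savez('last.npz',im=im,d=d,x=x,Y=Y,z=z); return im
E
python3 -c "
from h import *
look('a');look('b')"
```

```text
a t 12.9 th 0.1238 dth -0.0458 z0 -1.6 sled [np.int64(8529), np.float64(156.6), np.float64(182.5), np.float64(200.0)] ref [np.int64(3372), np.float64(161.5), np.float64(174.3), np.float64(182.6)] F [ 1.   4.2 -0. ] grip 22.1 w 10.8 [516.2 202.2  84.9]
b t 12.95 th 0.1238 dth -0.0466 z0 -1.6 sled [np.int64(8545), np.float64(156.8), np.float64(182.5), np.float64(200.1)] ref [np.int64(3350), np.float64(161.5), np.float64(174.3), np.float64(182.6)] F [ 1.6  4.7 -1.3] grip 22.1 w 10.9 [516.2 202.3  84.9]
```

```bash
python3 - <<'E'
from h import *
D=np.load('last.npz'); save(D['im'],'w5'); x,Y,z,d=D['x'],D['Y'],D['z'],D['d']
for a in range(60,240,15):
    for lo,hi in((-40,40),(-95,-50)):
        m=(x>a)&(x<a+15)&(Y>lo)&(Y<hi)&(z<9)&(z>-25)&(d>0)
        print(a,lo,m.sum(),np.round(np.percentile(z[m],[10,50,90]),1) if m.sum()>10 else '',end=' | ')
    print()
m=(x>285)&(x<310)&(Y>20)&(Y<60)&(z>-40); print(np.percentile(z[m],[50,90,98]) if m.any() else 0)
for c in ('top',):
    im,d=read_camera(c); C=cloud(c,d); k=(C[...,1]>140)&(C[...,1]<225)&(abs(C[...,0]-515)<60)&(C[...,2]>30)&(C[...,2]<200)
E
```

```text
60 -40 0  | 60 -95 0  | 
75 -40 0  | 75 -95 0  | 
90 -40 0  | 90 -95 0  | 
105 -40 0  | 105 -95 0  | 
120 -40 5  | 120 -95 0  | 
135 -40 326 [-1.7 -0.9  3.9] | 135 -95 23 [-1.5 -1.  -0.4] | 
150 -40 439 [-1.7 -0.7  7.3] | 150 -95 240 [-2.  -1.2 -0.5] | 
165 -40 455 [-1.9 -0.8  7. ] | 165 -95 522 [-2.  -1.3 -0.3] | 
180 -40 590 [-2.1 -1.2  6.4] | 180 -95 4984 [-2.  -0.9  6.8] | 
195 -40 4704 [-2.1 -1.2  6.8] | 195 -95 3331 [-2.3 -1.6 -0.8] | 
210 -40 3448 [-2.4 -1.7 -1. ] | 210 -95 3486 [-2.5 -1.7 -1. ] | 
225 -40 3161 [-2.5 -1.9 -1.2] | 225 -95 3609 [-2.6 -1.9 -1.1] | 
[-1.69229802 -0.44632459  0.09174952]
```

View pics/w5.png

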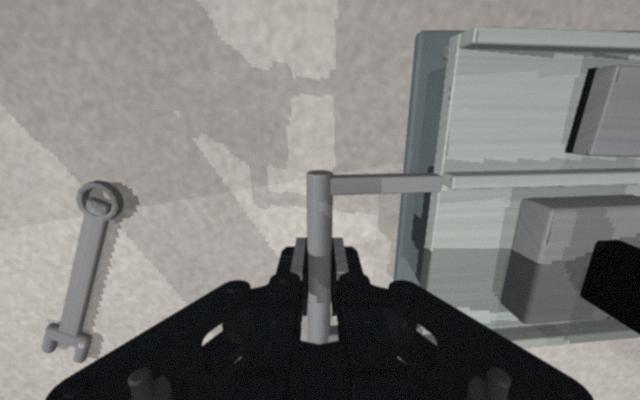

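Call:
apply_moves([
  [[0,0.9,-6.5,0,0,0,0],[0,1.1,-6.5,0,0,0,0],[0,1.2,-6.5,0,0,0,0],[0,1.4,-6.5,0,0,0,0],[0,1.5,-6.5,0,0,0,0],[0,1.6,-6.5,0,0,0,0],[0,0,0,0,0,0,0],[0,0,0,0,0,0,0]],
])

```text
clock: 13.85
ee_pos: [515.9, 194.9, 124.0]
tool_rot: [1.0, -0.02, 0.001, -0.001]
ft_force: [2.0, 4.7, 0.1]
width: 11.1
grasp_force: 22.1
```

```bash
python3 -c "
from h import *
look('a')"
```

```text
a t 13.85 th 0.2502 dth -0.0195 z0 -2.3 sled [np.int64(6835), np.float64(144.4), np.float64(179.8), np.float64(199.8)] ref [np.int64(4675), np.float64(143.9), np.float64(163.8), np.float64(182.1)] F [2.  4.7 0.1] grip 22.1 w 11.1 [515.9 194.9 124. ]
```

Call:
apply_moves([
  [[0,0.7,-3.6,0,0,0,0],[0,0,0,0,0,0,0],[0,0,0,0,0,0,0],[0,0,0,0,0,0,0]],
])

```text
clock: 14.3
ee_pos: [515.8, 194.1, 127.1]
tool_rot: [1.0, -0.02, 0.001, -0.001]
ft_force: [2.5, 6.0, -1.6]
width: 11.0
grasp_force: 21.8
```

```bash
python3 -c "
from h import *
look('a')"
```

```text
a t 14.3 th 0.2603 dth -0.0174 z0 -2.4 sled [np.int64(6640), np.float64(144.5), np.float64(179.8), np.float64(199.9)] ref [np.int64(4561), np.float64(143.6), np.float64(163.4), np.float64(182.0)] F [ 2.5  6.  -1.6] grip 21.8 w 11.0 [515.8 194.1 127.1]
```

Call:
apply_moves([
  [[0,1.5,-3.6,0,0,0,0],[0,0,0,0,0,0,0],[0,0,0,0,0,0,0],[0,0,0,0,0,0,0]],
])

```text
clock: 14.75
ee_pos: [515.8, 193.0, 130.8]
tool_rot: [1.0, -0.02, 0.001, -0.002]
ft_force: [4.1, 6.9, -2.9]
width: 10.8
grasp_force: 21.8
```

```bash
python3 -c "
from h import *
look('a')"
```

```text
a t 14.75 th 0.2722 dth -0.0152 z0 -2.4 sled [np.int64(6460), np.float64(144.1), np.float64(179.8), np.float64(199.7)] ref [np.int64(4405), np.float64(143.6), np.float64(163.4), np.float64(182.2)] F [ 4.1  6.9 -2.9] grip 21.8 w 10.8 [515.8 193.  130.8]
```

Call:
apply_moves([
  [[0,0.2,-3.6,0,0,0,0],[0,0,0,0,0,0,0],[0,0,0,0,0,0,0],[0,0,0,0,0,0,0]],
])

```text
clock: 15.2
ee_pos: [515.7, 192.1, 134.1]
tool_rot: [1.0, -0.02, 0.001, -0.001]
ft_force: [3.3, 5.5, -4.0]
width: 11.0
grasp_force: 21.8
```

```bash
python3 -c "
from h import *
look('a')"
```

```text
a t 15.2 th 0.2833 dth -0.0133 z0 -2.4 sled [np.int64(6240), np.float64(144.6), np.float64(179.6), np.float64(199.8)] ref [np.int64(4277), np.float64(143.4), np.float64(163.5), np.float64(182.2)] F [ 3.3  5.5 -4. ] grip 21.8 w 11.0 [515.7 192.1 134.1]
```

Call:
apply_moves([
  [[0,0.8,-3.6,0,0,0,0],[0,0,0,0,0,0,0],[0,0,0,0,0,0,0],[0,0,0,0,0,0,0]],
])

```text
clock: 15.65
ee_pos: [515.7, 191.1, 137.7]
tool_rot: [1.0, -0.021, 0.001, -0.001]
ft_force: [3.8, 4.4, -3.8]
width: 11.0
grasp_force: 21.7
```

```bash
python3 -c "
from h import *
look('a')"
```

```text
a t 15.65 th 0.295 dth -0.0121 z0 -2.5 sled [np.int64(5987), np.float64(144.6), np.float64(179.7), np.float64(199.8)] ref [np.int64(4047), np.float64(143.5), np.float64(163.3), np.float64(182.0)] F [ 3.8  4.4 -3.8] grip 21.7 w 11.0 [515.7 191.1 137.7]
```

Call:
apply_moves([
  [[0,1,-3.6,0,0,0,0],[0,0,0,0,0,0,0],[0,0,0,0,0,0,0],[0,0,0,0,0,0,0]],
])

```text
clock: 16.1
ee_pos: [515.6, 190.0, 141.3]
tool_rot: [1.0, -0.021, 0.001, -0.001]
ft_force: [4.2, 5.1, -3.5]
width: 11.1
grasp_force: 21.7
```

```bash
python3 -c "
from h import *
look('a')"
```

```text
a t 16.1 th 0.3068 dth -0.0111 z0 -2.5 sled [np.int64(5864), np.float64(144.5), np.float64(179.6), np.float64(199.7)] ref [np.int64(3902), np.float64(143.5), np.float64(163.2), np.float64(182.0)] F [ 4.2  5.1 -3.5] grip 21.7 w 11.1 [515.6 190.  141.3]
```

Call:
apply_moves([
  [[0,1,-3.6,0,0,0,0],[0,0,0,0,0,0,0],[0,0,0,0,0,0,0],[0,0,0,0,0,0,0]],
])

```text
clock: 16.55
ee_pos: [515.6, 188.9, 144.8]
tool_rot: [1.0, -0.021, 0.001, -0.001]
ft_force: [3.6, 5.1, -4.0]
width: 10.7
grasp_force: 21.7
```

```bash
python3 -c "
from h import *
look('a')"
```

```text
a t 16.55 th 0.3186 dth -0.01 z0 -2.5 sled [np.int64(5649), np.float64(144.7), np.float64(179.6), np.float64(199.7)] ref [np.int64(3694), np.float64(143.4), np.float64(163.4), np.float64(182.0)] F [ 3.6  5.1 -4. ] grip 21.7 w 10.7 [515.6 188.9 144.8]
```

Call:
apply_moves([
  [[0,1,-3.6,0,0,0,0],[0,0,0,0,0,0,0],[0,0,0,0,0,0,0],[0,0,0,0,0,0,0]],
])

```text
clock: 17.0
ee_pos: [515.5, 187.7, 148.4]
tool_rot: [1.0, -0.021, 0.001, -0.001]
ft_force: [3.2, 4.7, -4.0]
width: 10.5
grasp_force: 21.7
```

```bash
python3 -c "
from h import *
look('a')"
```

```text
a t 17.0 th 0.3305 dth -0.0094 z0 -2.6 sled [np.int64(5513), np.float64(144.7), np.float64(179.7), np.float64(199.8)] ref [np.int64(3553), np.float64(143.6), np.float64(163.1), np.float64(181.9)] F [ 3.2  4.7 -4. ] grip 21.7 w 10.5 [515.5 187.7 148.4]
```

Call:
apply_moves([
  [[0,1.1,-3.6,0,0,0,0],[0,0,0,0,0,0,0],[0,0,0,0,0,0,0],[0,0,0,0,0,0,0]],
])

```text
clock: 17.45
ee_pos: [515.4, 186.5, 151.9]
tool_rot: [1.0, -0.021, 0.001, -0.001]
ft_force: [2.8, 4.0, -4.3]
width: 11.1
grasp_force: 21.7
```

```bash
python3 -c "
from h import *
look('a')"
```

```text
a t 17.45 th 0.3424 dth -0.0088 z0 -2.6 sled [np.int64(5310), np.float64(144.8), np.float64(179.5), np.float64(199.5)] ref [np.int64(3421), np.float64(143.5), np.float64(163.2), np.float64(181.9)] F [ 2.8  4.  -4.3] grip 21.7 w 11.1 [515.4 186.5 151.9]
```

Call:
apply_moves([
  [[0,1.2,-3.6,0,0,0,0],[0,0,0,0,0,0,0],[0,0,0,0,0,0,0],[0,0,0,0,0,0,0]],
])

```text
clock: 17.9
ee_pos: [515.4, 185.2, 155.5]
tool_rot: [1.0, -0.021, 0.001, -0.001]
ft_force: [4.3, 3.6, -4.8]
width: 11.4
grasp_force: 21.7
```

```bash
python3 -c "
from h import *
look('a')"
```

```text
a t 17.9 th 0.3544 dth -0.0085 z0 -2.6 sled [np.int64(5125), np.float64(144.4), np.float64(179.2), np.float64(199.3)] ref [np.int64(3309), np.float64(143.6), np.float64(163.2), np.float64(181.9)] F [ 4.3  3.6 -4.8] grip 21.7 w 11.4 [515.4 185.2 155.5]
```

Call:
apply_moves([
  [[0,0,0,0,0,0,0],[0,0,0,0,0,0,0],[0,0,0,0,0,0,0],[0,0,0,0,0,0,0]],
])

```text
clock: 18.35
ee_pos: [515.4, 185.2, 155.5]
tool_rot: [1.0, -0.021, 0.001, -0.001]
ft_force: [3.9, 3.3, -4.0]
width: 11.0
grasp_force: 21.7
```

```bash
python3 -c "
from h import *
look('a')"
```

```text
a t 18.35 th 0.3544 dth -0.0085 z0 -2.6 sled [np.int64(5133), np.float64(144.4), np.float64(179.2), np.float64(199.5)] ref [np.int64(3265), np.float64(143.6), np.float64(162.9), np.float64(181.9)] F [ 3.9  3.3 -4. ] grip 21.7 w 11.0 [515.4 185.2 155.5]
```

Call:
apply_moves([
  [[0,1.1,-3,0,0,0,0],[0,0,0,0,0,0,0],[0,0,0,0,0,0,0],[0,0,0,0,0,0,0],[0,0,0,0,0,0,0]],
])

```text
clock: 18.9
ee_pos: [515.3, 184.1, 158.5]
tool_rot: [1.0, -0.021, 0.001, -0.001]
ft_force: [3.5, 4.1, -4.4]
width: 11.0
grasp_force: 21.7
```

```bash
python3 -c "
from h import *
look('a')"
```

```text
a t 18.9 th 0.3643 dth -0.0088 z0 -2.7 sled [np.int64(4906), np.float64(144.2), np.float64(178.7), np.float64(198.8)] ref [np.int64(3138), np.float64(143.5), np.float64(162.9), np.float64(181.8)] F [ 3.5  4.1 -4.4] grip 21.7 w 11.0 [515.3 184.1 158.5]
```

Call:
apply_moves([
  [[0,0,0,0,0,0,0],[0,0,0,0,0,0,0],[0,0,0,0,0,0,0],[0,0,0,0,0,0,0],[0,0,0,0,0,0,0],[0,0,0,0,0,0,0]],
])

```text
clock: 19.55
ee_pos: [515.3, 184.1, 158.4]
tool_rot: [1.0, -0.021, 0.001, -0.001]
ft_force: [4.8, 4.9, -4.6]
width: 11.2
grasp_force: 21.7
```

```bash
python3 -c "
from h import *
look('a')"
```

```text
a t 19.55 th 0.3643 dth -0.0085 z0 -2.7 sled [np.int64(4948), np.float64(144.2), np.float64(178.6), np.float64(198.9)] ref [np.int64(3134), np.float64(143.6), np.float64(163.3), np.float64(181.7)] F [ 4.8  4.9 -4.6] grip 21.7 w 11.2 [515.3 184.1 158.4]
```

Call:
apply_moves([
  [[0,0.8,-2,0,0,0,0],[0,0,0,0,0,0,0],[0,0,0,0,0,0,0],[0,0,0,0,0,0,0],[0,0,0,0,0,0,0],[0,0,0,0,0,0,0]],
])

```text
clock: 20.2
ee_pos: [515.3, 183.4, 160.3]
tool_rot: [1.0, -0.021, 0.001, -0.001]
ft_force: [4.0, 4.6, -4.8]
width: 10.8
grasp_force: 21.6
```

```bash
python3 -c "
from h import *
look('a')"
```

```text
a t 20.2 th 0.3706 dth -0.0089 z0 -2.6 sled [np.int64(4867), np.float64(142.4), np.float64(176.8), np.float64(197.2)] ref [np.int64(3138), np.float64(143.5), np.float64(163.1), np.float64(181.8)] F [ 4.   4.6 -4.8] grip 21.6 w 10.8 [515.3 183.4 160.3]
```

Sled moved 1.7 mm; hold and see whether it keeps going.

Call:
apply_moves([
  [[0,0,0,0,0,0,0],[0,0,0,0,0,0,0],[0,0,0,0,0,0,0],[0,0,0,0,0,0,0],[0,0,0,0,0,0,0],[0,0,0,0,0,0,0],[0,0,0,0,0,0,0],[0,0,0,0,0,0,0]],
])

```text
clock: 21.05
ee_pos: [515.3, 183.4, 160.3]
tool_rot: [1.0, -0.021, 0.001, -0.001]
ft_force: [4.3, 4.6, -5.0]
width: 11.4
grasp_force: 21.6
```

```bash
python3 -c "
from h import *
look('a')"
```

```text
a t 21.05 th 0.3707 dth -0.0091 z0 -2.7 sled [np.int64(4858), np.float64(141.6), np.float64(176.0), np.float64(196.4)] ref [np.int64(3102), np.float64(143.5), np.float64(162.9), np.float64(181.7)] F [ 4.3  4.6 -5. ] grip 21.6 w 11.4 [515.3 183.4 160.3]
```

Call:
apply_moves([
  [[0,0.8,-2,0,0,0,0],[0,0,0,0,0,0,0],[0,0,0,0,0,0,0],[0,0,0,0,0,0,0],[0,0,0,0,0,0,0]],
])

```text
clock: 21.6
ee_pos: [515.3, 182.6, 162.4]
tool_rot: [1.0, -0.021, 0.001, -0.001]
ft_force: [4.5, 4.4, -4.3]
width: 10.9
grasp_force: 21.6
```

```bash
python3 -c "
from h import *
look('a')
look('b');look('c');look('d')"
```

```text
a t 21.6 th 0.3775 dth -0.0106 z0 -3.0 sled [np.int64(4626), np.float64(134.4), np.float64(168.8), np.float64(189.0)] ref [np.int64(2996), np.float64(143.4), np.float64(162.8), np.float64(181.8)] F [ 4.5  4.4 -4.3] grip 21.6 w 10.9 [515.3 182.6 162.4]
b t 21.65 th 0.3776 dth -0.011 z0 -3.0 sled [np.int64(4573), np.float64(133.0), np.float64(167.2), np.float64(187.5)] ref [np.int64(2976), np.float64(143.6), np.float64(162.7), np.float64(181.8)] F [ 3.9  5.1 -5.2] grip 21.6 w 10.8 [515.3 182.6 162.4]
c t 21.7 th 0.3776 dth -0.0115 z0 -3.0 sled [np.int64(4559), np.float64(131.2), np.float64(165.4), np.float64(185.8)] ref [np.int64(2970), np.float64(143.4), np.float64(162.6), np.float64(181.8)] F [ 4.   3.8 -4.3] grip 21.6 w 11.0 [515.3 182.6 162.4]
d t 21.75 th 0.3775 dth -0.0117 z0 -3.0 sled [np.int64(4535), np.float64(128.9), np.float64(163.5), np.float64(183.8)] ref [np.int64(3018), np.float64(143.5), np.float64(162.9), np.float64(182.0)] F [ 4.6  4.5 -5.5] grip 21.6 w 10.9 [515.3 182.6 162.4]
```

Call:
apply_moves([
  [[0,0,0,0,0,0,0],[0,0,0,0,0,0,0],[0,0,0,0,0,0,0],[0,0,0,0,0,0,0],[0,0,0,0,0,0,0],[0,0,0,0,0,0,0],[0,0,0,0,0,0,0],[0,0,0,0,0,0,0],[0,0,0,0,0,0,0],[0,0,0,0,0,0,0],[0,0,0,0,0,0,0],[0,0,0,0,0,0,0]],
])

```text
clock: 23.0
ee_pos: [515.3, 182.6, 162.4]
tool_rot: [1.0, -0.021, 0.001, -0.001]
ft_force: [4.7, 4.1, -4.7]
width: 11.3
grasp_force: 21.6
```

Call:
apply_moves([
  [[0,0,0,0,0,0,0],[0,0,0,0,0,0,0],[0,0,0,0,0,0,0],[0,0,0,0,0,0,0],[0,0,0,0,0,0,0],[0,0,0,0,0,0,0],[0,0,0,0,0,0,0],[0,0,0,0,0,0,0],[0,0,0,0,0,0,0],[0,0,0,0,0,0,0],[0,0,0,0,0,0,0],[0,0,0,0,0,0,0]],
])

```text
clock: 24.2
ee_pos: [515.3, 182.6, 162.4]
tool_rot: [1.0, -0.021, 0.001, -0.001]
ft_force: [4.6, 3.9, -4.7]
width: 10.6
grasp_force: 21.7
```

```bash
python3 - <<'E'
from h import *
look('a')
im,d=read_camera('scene'); save(cv2.resize(im[110:260,230:430],None,fx=4,fy=4)[...,:],'s1')
for n in ('sled','reference'):
    for r in regions_of(n,'scene')[:1]: print(n,r['conf'],r['extent'])
E
```

```text
a t 24.2 th 0.3775 dth -0.0149 z0 -3.0 sled [np.int64(185), np.float64(52.5), np.float64(59.4), np.float64(62.3)] ref [np.int64(2966), np.float64(142.9), np.float64(162.3), np.float64(181.3)] F [ 4.6  3.9 -4.7] grip 21.7 w 10.6 [515.3 182.6 162.4]
sled 0.78 [293.9, 205.3, 34.3, 32.6]
reference 0.56 [350.8, 176.1, 22.3, 21.1]
```

View pics/s1.png

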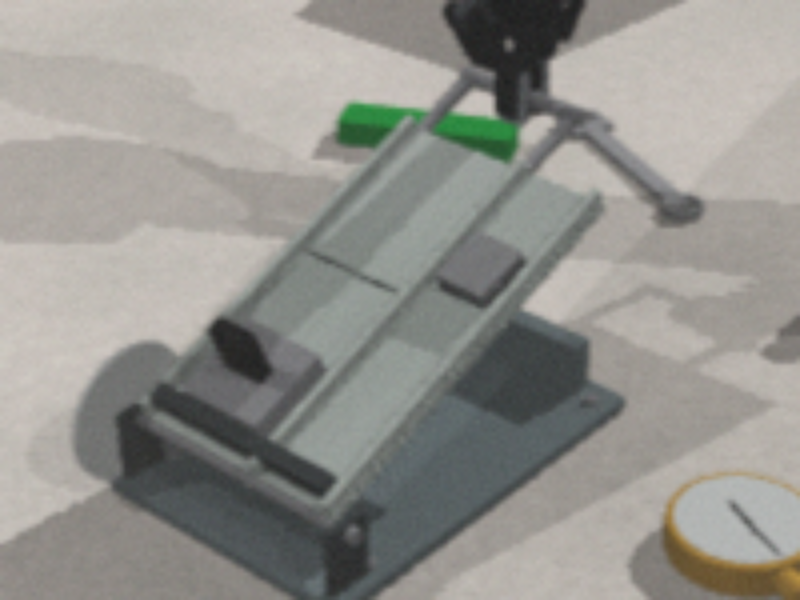

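Call:
apply_moves([
  [[0,0,0,0,0,0,0],[0,0,0,0,0,0,0],[0,0,0,0,0,0,0.1],[0,0,0,0,0,0,0.2],[0,0,0,0,0,0,0.35],[0,0,0,0,0,0,0.4],[0,0,0,0,0,0,0.4],[0,0,0,0,0,0,0.4]],
])

```text
clock: 25.2
ee_pos: [514.3, 181.9, 162.6]
tool_rot: [1.0, -0.021, -0.0, 0.0]
ft_force: [-0.5, 0.1, 0.4]
width: 34.2
grasp_force: 0.0
```

```bash
python3 -c "
from h import *
im=look('a')"
```

```text
a t 25.2 th 0.3792 dth -0.0166 z0 -3.5 sled [np.int64(237), np.float64(51.3), np.float64(59.5), np.float64(61.8)] ref [np.int64(2248), np.float64(143.0), np.float64(160.7), np.float64(181.0)] F [-0.5  0.1  0.4] grip 0.0 w 34.2 [514.3 181.9 162.6]
```

Call:
apply_moves([
  [[0,0,-8,0,0,0,0.4],[0,0,-20,0,0,0,0.4],[0,0,-30,0,0,0,0.4],[0,0,-30,0,0,0,0.4],[0,0,-10,0,0,0,0.4],[0,0,0,0,0,0,0.4],[0,0,0,0,0,0,0.4],[0,0,0,0,0,0,0.4]],
])

```text
clock: 26.05
ee_pos: [513.5, 181.8, 259.0]
tool_rot: [1.0, -0.021, -0.001, 0.001]
ft_force: [-0.8, 0.5, 1.2]
width: 34.4
grasp_force: 0.0
```

```bash
python3 - <<'E'
from h import *
print(get_state()['ee_pos'],get_state()['ft_force'])
im,d=read_camera('scene'); save(cv2.resize(im[110:260,230:430],None,fx=4,fy=4),'s2')
for n in ('sled','reference'):
    for r in regions_of(n,'scene')[:1]: print(n,r['conf'],r['extent'])
E
```

```text
[513.54052071 181.76207488 258.99973326] [-0.75364619  0.48427123  1.17180672]
sled 0.73 [294.3, 205.3, 32.4, 29.5]
reference 0.79 [350.8, 176.6, 20.3, 20.8]
```

View pics/s2.png

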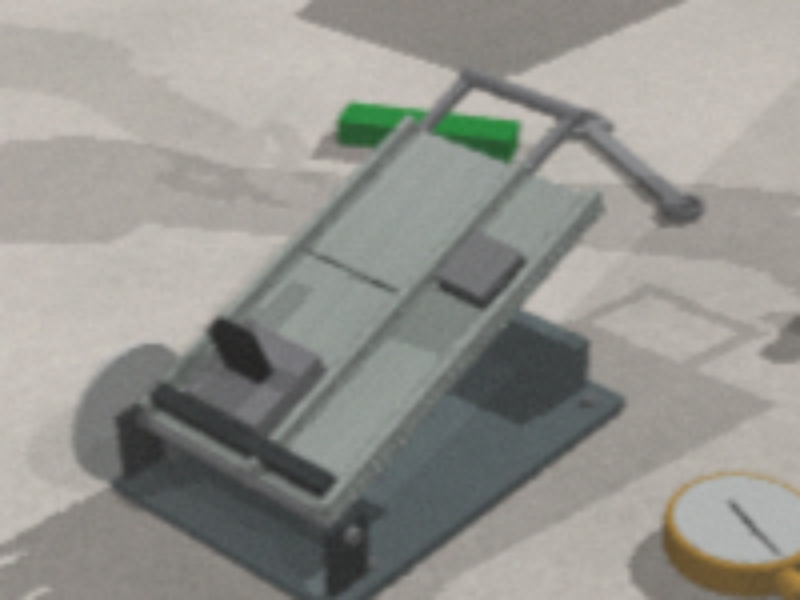

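The bed stands tilted, the sled rests against the stop around (265,375), the reference block is in place around (482,268), and the hand is clear.

```bash
python3 -c "
from workcell import *
print(job_done())"
```

```text
the job is handed in; nothing more can be done
None
```

The job is handed in (no verdict was shown): the sled slid at about 0.37 rad and rests against the foot stop, the bed stands at that angle, the reference block is in its place, and the hand is clear.

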